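# Level the pastry riser with its screw foot

## Robot

A 6-joint arm with a two-finger parallel gripper is mounted at the origin on the work surface. World frame = base frame: x ahead of the robot, y to its left, z up, the work surface at z = 0. Lengths are in m, angles in rad, forces in N, time in s.
With the tool pointing down it reaches from about 0.35 to 0.85 m from the base axis. Payload 8.1 kg.
Tool frame: the origin (TCP) lies on the centre line of the jaws, within the pads' length; the fingertips stand robot.finger_overhang ahead of it and the grasp point (between the pads) lies 5 mm behind it (robot.finger_overhang is the distance from the TCP to the fingertips, in m); z points along the fingers, y is the direction in which the jaws open and shut (so a half turn about z gives the same grasp; the last joint's range is limited). The gripper opens to 93 mm and grips with 3 to 60 N. Pads are 15 mm wide; open, the fingers measure 128 mm over their backs; the gripper's body (75 mm by 188 mm) begins 65 mm behind the grasp point.
Start: joints at [1.19, 0.13, 1.488, -0, 1.523, -0.085], TCP at [0.175, 0.574, 0.233] pointing down, gripper open.
Joint ranges: [-2.96, 2.96], [-0.89, 2.26], [0.02, 2.5], [-1.34, 4.48], [0, 2.73], [-2.66, 2.66]. Speed limits (rad/s): [2.39, 2.39, 2.79, 3.14, 3.14, 3.14].

## Interface

Orientations are given as a rotation vector (axis times angle).
In Python, from plant import robot gives the robot as it stands. The module is installed in compiled form; this text tells all that it offers.
- The arm moves only by the tool carry_out, never from a script. Its argument "commands" is a list that holds one entry, the list of rows, each a list of 4 numbers: the shift along the tool's x, y, z in cm, then the turn about the tool's z in degrees. In form: [[[tx, ty, tz, roll], ...]]. A call has 1 to 20 rows; each row shifts and turns the commanded pose from where the row before left it, along the tool's axes as they then stand; what a row does not reach is not made up. A row lasts 1/12 s, in which the tool goes at most 41.7 mm and 7.16 degrees, less where a joint would pass 70% of its speed; a pose out of reach is approached as far as the arm can. A call is refused whole if a number of a shift passes 4.17 or a number of a turn 7.16, either way. A call with a gripper value outside its range is refused whole. "claw" is the finger opening in cm, from 0 to 9.3, set as the call begins (left out, the last holds). The fingers move at their own pace and stop on an object; "grip_force" is the grip in N (left out, the last holds). Time passes only in rows, so rows that do not move let the fingers close. It gives the time, the measured TCP pose, the force and the opening at its end, in the units of the state.
- robot.read_state(): the state, without advancing time (a new reading comes with each control period).
- robot.read_camera(name): name is "scene" or "top" or "wrist"; returns the picture (420x560x3 uint8, red, green, blue); there is no depth.
- robot.camera_params(name): a dict with "mtx" (3x3 intrinsics, pixels), "R" (3x3) and "t" (3): a world point X has camera coordinates R X + t. Camera axes: x right, y down, z forward; pixel columns grow to the right and rows downward; lengths in m; the calibration is good to about 2 mm. A picture is of the moment at which its call begins: read the wrist's pose just before it. camera_params takes no time and is no camera call; for the wrist camera it gives the pose at the moment of the call.
- robot.close_job(): hands the job in, once; it reports no verdict.
The state is a dict: "t": time; "q": joint angles; "dq": joint speeds; "joint_torque": joint torques, N m; "tool_pos": TCP position; "orientation": TCP orientation; "force": force on the tool from outside, world axes, zero at the start; "wrist_torque": the same for the moment, N m; "opening": finger opening in m.
Only numpy, scipy, OpenCV 4.12 (cv2) and the standard library are available. Lean on these libraries where they do the work, as an engineer would, in place of code of your own. Each camera call takes 0.05 s, during which the arm holds its last target.

## Task

The steel pastry riser on the counter is out of level. Set the spirit level lengthwise along the middle of its shelf and press it down flat, then turn the knob of the riser's levelling foot until the shelf is level and the bubble stands centred between its two lines. Finish by pressing the level firmly down on the shelf again and stay like that, still pressing when your program ends, with the bubble centred; leave the loaf, jar and bowl alone.

Things in the scene. Friction and masses are not known exactly. Their poses are not given: they have to be found in the camera images.
- shelf: steel shelf of the riser, 180 mm (its x) by 240 mm (y), top 75 mm over the counter; origin: centre of the top face, z up. Two fixed feet stand 100 mm from the origin at the -y end; at the +y end an ear carries the screw foot, 165 mm from the origin. It tilts only about x, on the fixed feet, as that foot is turned; pushing does not move it. At the start the foot end is 1 to 2 mm low.
- knob_mid (a point): middle of the round black ribbed knob on top of the levelling foot, axis upright: 42 mm wide, 28 mm high, 93 to 121 mm over the counter at all times; 10 mm of free thread below it, then a 34 mm boss. Turns with about 0.15 N m, many turns. Clockwise from above raises the foot end of the shelf, 2.5 mm a turn, and moves the bubble about 12 mm a turn (2 mm per rad).
- level: aluminium spirit level with black end caps, a bar 180 mm long (its x), 24 mm wide (y), 44 mm high (z up), about 0.3 kg; origin: centre of its underside. The greenish vial, 56 mm long, lies open in the middle of the top. The lower 28 mm is solid over the whole length; solid top blocks reach from 29 to 90 mm either side of the middle.
- bubble (a joint): place of the pale bubble (14 mm long) along the level's own x, in m: 0 = centred, + = towards the level's +x end, limits +-0.018. It moves to the higher end, 1.3 mm per mrad of slope, and settles in about 1 s. The two black lines stand 19 mm apart: it is between them within 2.5 mm of centre.
- loaf: round loaf, 120 mm wide, 70 mm high, origin under its centre; to be left alone
- jar: glass jar with steel lid, 90 mm wide, 150 mm high, origin under its centre; to be left alone
- bowl: white bowl, 120 mm wide, 55 mm high, origin under its centre; to be left alone
There are look-alikes about, which are no part of the job. Of the things like the level, leave any that is blue; of the rest the larger one is meant.

How it is judged:
By the outcome, as a careful person would: the job done as asked, in the order asked, and still so for the second after the job is handed in, while the arm keeps its last pose, push and grip.
It also fails if it takes over 72 s, if anything falls off the work surface, if the arm or the gripper's body presses on something with over 40 N, if the wrist force passes 120 N, or if a joint passes its speed limit or range.

## Working session

There is one attempt and no reset: what is moved stays moved. The work goes in short steps, Python scripts to look and compute and a tool call to move; the robot and the scene stay as the last step left them, time stands still between calls to the robot, and variables do not carry over. Pictures are saved under pics/ and viewed, and the job is handed in when it is done.

Besides the shell and the picture viewer there is one more tool, called by a JSON object that holds its "name" and its "arguments", one argument or row to a line. carry_out: Moves the arm, as the interface text tells. Its arguments: {"type":"object","properties":{"commands":{"type":"array","items":{"type":"array","items":{"type":"array","items":{"type":"number"}}}},"claw":{"type":"number"},"grip_force":{"type":"number"}},"required":["commands"]}

```bash
mkdir -p pics; python3 - <<'E'
from plant import robot
import cv2
print(robot.read_state()); print(robot.finger_overhang)
for n in ("scene","top","wrist"):
    p=robot.camera_params(n); print(n,p)
    cv2.imwrite(f"pics/{n}0.png",robot.read_camera(n)[:,:,::-1])
E
```

```text
{'t': 0.0, 'q': array([ 1.18956536e+00,  1.31138810e-01,  1.48925343e+00,  1.41326024e-06,
        1.52302726e+00, -8.54021369e-02]), 'dq': array([ 4.82013319e-05, -3.63969608e-04, -2.79846592e-04, -1.53987845e-04,
        1.73974894e-03,  2.08292450e-04]), 'joint_torque': array([-5.71823803e-04, -5.59841931e+01, -4.91760314e+01,  7.68352021e-02,
        3.51011159e-02, -1.15169587e-04]), 'tool_pos': array([0.17469624, 0.5734369 , 0.23161499]), 'orientation': array([-4.62931708e-01, -3.10686796e+00,  2.79096338e-03]), 'force': array([-0.13398505,  0.16778074, -0.01369766]), 'wrist_torque': array([-0.07406337,  0.05184491, -0.02004098]), 'opening': 0.09300017855620163}
0.014
scene {'mtx': array([[412.96986713,   0.        , 278.43051349],
       [  0.        , 412.96986713, 209.18586234],
       [  0.        ,   0.        ,   1.        ]]), 'R': array([[ 0.84094068,  0.54104879,  0.00921893],
       [ 0.34246107, -0.51893477, -0.78321588],
       [-0.41897398,  0.66179522, -0.62168151]]), 't': array([-0.40253545, -0.12200989,  1.23433184])}
top {'mtx': array([[500.73077754,   0.        , 272.10020761],
       [  0.        , 500.73077754, 206.78706572],
       [  0.        ,   0.        ,   1.        ]]), 'R': array([[ 0.02783472, -0.9993369 , -0.02347301],
       [-0.99548732, -0.02558108, -0.09138159],
       [ 0.09072053,  0.02591067, -0.99553926]]), 't': array([-0.05582036,  0.52369868,  1.17342548])}
wrist {'mtx': array([[301.14445091,   0.        , 277.35089951],
       [  0.        , 301.14445091, 209.53368191],
       [  0.        ,   0.        ,   1.        ]]), 'R': array([[ 2.90529598e-01,  9.56865662e-01, -8.10918002e-04],
       [ 9.24900471e-01, -2.80606703e-01,  2.56552132e-01],
       [ 2.45258377e-01, -7.52860061e-02, -9.66530054e-01]]), 't': array([-0.60024032, -0.0297244 ,  0.38960855])}
```

View pics/scene0.png

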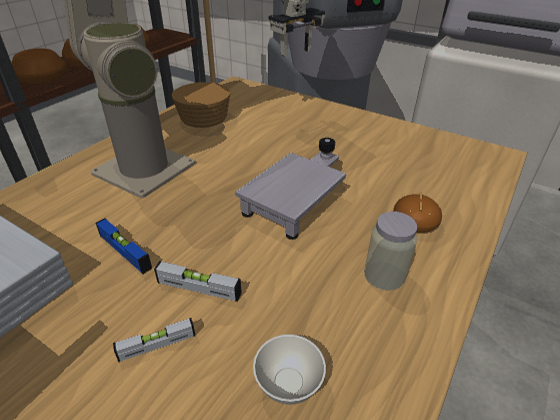

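View pics/top0.png

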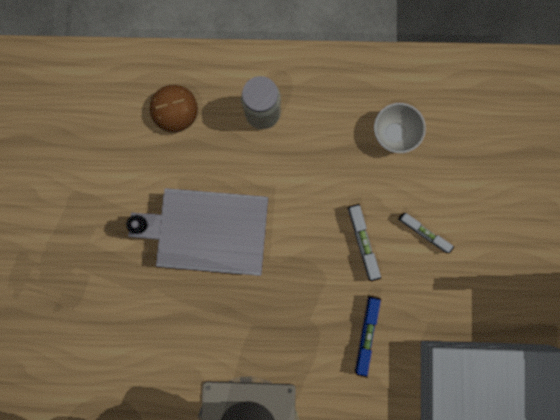

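View pics/wrist0.png

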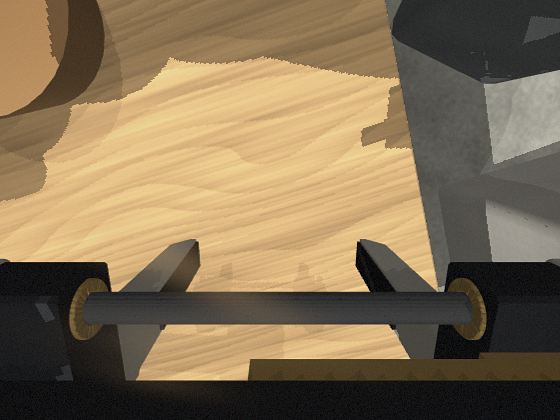

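The scene view shows the larger silver level around (198,281), the small one at (155,338), the blue one at (123,245), the shelf around (292,188) and the knob at (327,145). In the top view these are the large level at (364,242), shelf centre about (212,232) and knob at (137,224). Next I measure them.

```bash
cat > h.py <<'E'
import numpy as np, cv2
from plant import robot
def ray(p,uv):
    d=np.linalg.inv(p["mtx"])@np.r_[uv,1.]; return -p["R"].T@p["t"], p["R"].T@d
def plane(p,uv,z):
    c,d=ray(p,uv); return c+d*(z-c[2])/d[2]
def proj(p,X):
    c=p["mtx"]@(p["R"]@np.asarray(X)+p["t"]); return c[:2]/c[2]
E
python3 - <<'E'
from h import *
im=cv2.imread("pics/top0.png"); hsv=cv2.cvtColor(im,cv2.COLOR_BGR2HSV); p=robot.camera_params("top")
m=((hsv[...,1]<70)&(hsv[...,2]>75)).astype('uint8')*255
m=cv2.morphologyEx(m,cv2.MORPH_OPEN,np.ones((2,2)))
cs,_=cv2.findContours(m,cv2.RETR_EXTERNAL,cv2.CHAIN_APPROX_NONE)
for c in cs:
    if cv2.contourArea(c)>60: print(cv2.contourArea(c),cv2.minAreaRect(c))
cv2.imwrite("pics/m.png",m)
crop=lambda a,x,y,w,h,s:cv2.resize(a[y:y+h,x:x+w],None,fx=s,fy=s,interpolation=cv2.INTER_CUBIC)
A=crop(im,110,180,170,110,4);B=crop(im,335,190,130,110,5)
cv2.imwrite("pics/a.png",A);cv2.imwrite("pics/b.png",B)
S=cv2.imread("pics/scene0.png")
cv2.imwrite("pics/c.png",crop(S,230,130,130,110,5)); cv2.imwrite("pics/d.png",crop(S,140,250,120,60,6))
E
```

```text
2074.0 ((250.22958374023438, 400.326904296875), (95.68829345703125, 34.18330001831055), 3.5763344764709473)
6971.0 ((495.5, 383.4999694824219), (124.99998474121094, 70.99998474121094), -0.0)
170.5 ((443.7248229980469, 244.1073760986328), (21.955415725708008, 9.33924388885498), 34.99202346801758)
170.0 ((413.42303466796875, 223.11537170410156), (23.020057678222656, 9.152552604675293), 33.690067291259766)
621.5 ((366.0189514160156, 242.93887329101562), (75.74506378173828, 11.789667129516602), 73.49563598632812)
8690.5 ((198.47952270507812, 231.0332794189453), (135.4273223876953, 80.27070617675781), 5.013113975524902)
2066.0 ((400.0, 128.5), (51.0, 52.0), 90.0)
1091.5 ((263.1538391113281, 95.73077392578125), (41.772735595703125, 37.45817947387695), 11.309932708740234)
328.0 ((20.29143714904785, 27.96270751953125), (41.153568267822266, 16.188119888305664), 3.012787342071533)
12719.0 ((232.5, 21.0), (42.0, 329.0), 90.0)
336.5 ((58.22086715698242, 17.8740291595459), (16.490840911865234, 36.313167572021484), 1.9091525077819824)
```

View pics/a.png

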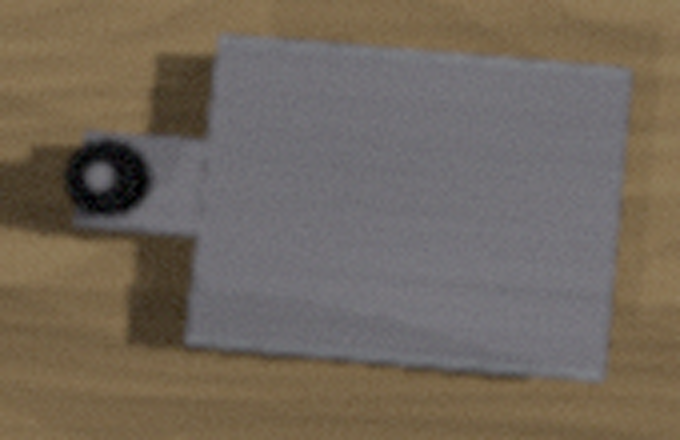

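View pics/b.png

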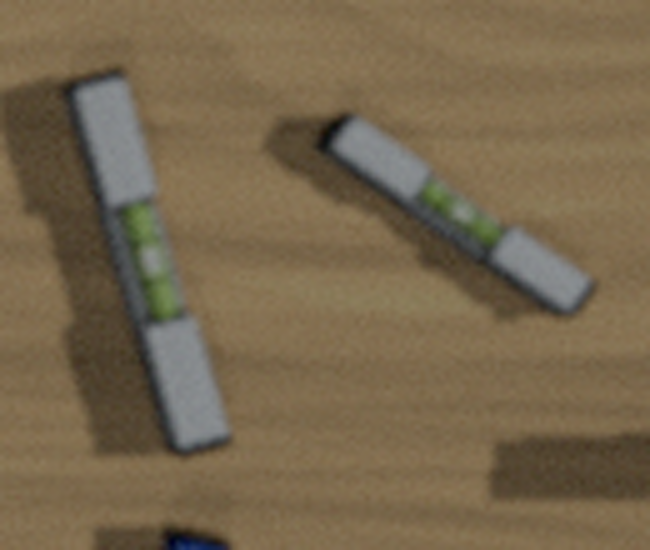

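View pics/c.png

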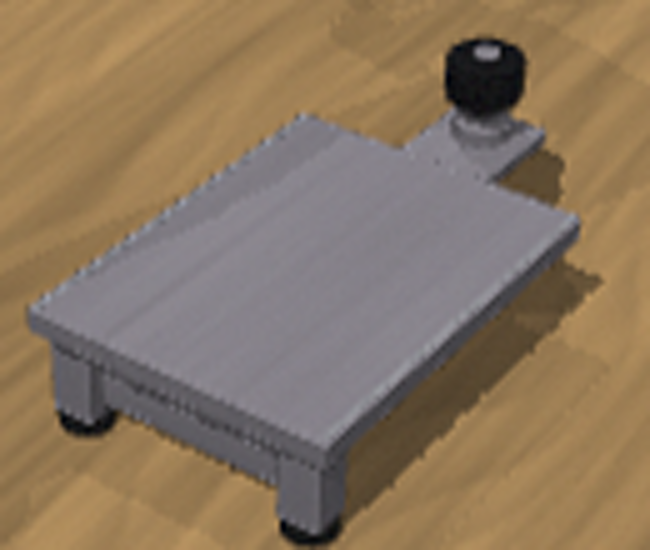

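View pics/d.png

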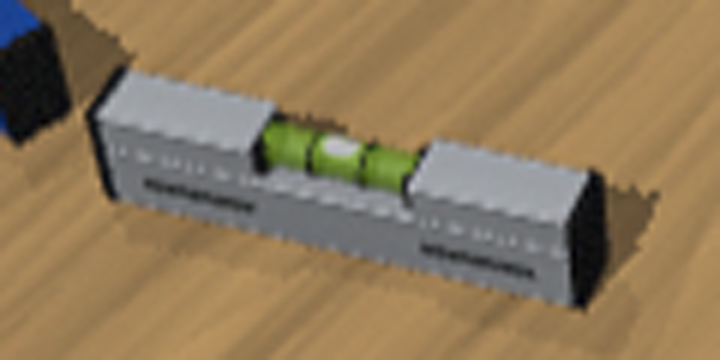

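```bash
python3 - <<'E'
from h import *
p=robot.camera_params("top"); s=robot.camera_params("scene")
# note crop px->image: (x+.5)/k-.5+off
f=lambda pts,k,o:[((np.array(q)+.5)/k-.5+np.array(o)) for q in pts]
def show(n,P):
    P=np.array(P); c=P.mean(0); print(n,c.round(4),[np.linalg.norm(P[i]-P[(i+1)%4]).round(4) for i in range(4)])
    for i in range(4): d=P[(i+1)%4]-P[i]; print('   ang',np.degrees(np.arctan2(d[1],d[0])).round(1), end='')
    print(); return c
c1=show('shelf top',[plane(p,u,.0745) for u in f([(220,36),(630,70),(603,380),(187,346)],4,(110,180))])
show('shelf scene',[plane(s,u,.0745) for u in f([(305,115),(580,218),(325,450),(28,312)],5,(230,130))])
show('lvl top',[plane(p,u,.044) for u in f([(75,88),(123,73),(230,437),(182,452)],5,(335,190))])
show('lvl scene',[plane(s,u,.044) for u in f([(122,65),(603,173),(570,232),(95,115)],6,(140,250))])
print('knob top', plane(p,f([(106,177)],4,(110,180))[0],.121), plane(p,f([(98,177)],4,(110,180))[0],.121))
print('knob scene',plane(s,f([(486,52)],5,(230,130))[0],.121))
E
```

```text
shelf top [0.4605 0.0926 0.0745] [np.float64(0.2374), np.float64(0.1768), np.float64(0.2376), np.float64(0.1783)]
   ang -93.3   ang 176.7   ang 87.0   ang -3.3
shelf scene [0.4624 0.0895 0.0745] [np.float64(0.1762), np.float64(0.2381), np.float64(0.1774), np.float64(0.2376)]
   ang -3.2   ang -93.4   ang 176.7   ang 86.3
lvl top [ 0.4469 -0.2605  0.044 ] [np.float64(0.0236), np.float64(0.1751), np.float64(0.0232), np.float64(0.1751)]
   ang -71.1   ang -163.0   ang 108.8   ang 17.1
lvl scene [ 0.447  -0.2614  0.044 ] [np.float64(0.1803), np.float64(0.0274), np.float64(0.1759), np.float64(0.0244)]
   ang 16.9   ang -76.4   ang -164.1   ang 113.5
knob top [0.47065459 0.2539262  0.121     ] [0.47053716 0.25835711 0.121     ]
knob scene [0.46931165 0.25777528 0.121     ]
```

```bash
cat >> h.py <<'E'
from scipy.spatial.transform import Rotation as Ro
def st(v=True):
    s=robot.read_state(); R=Ro.from_rotvec(s["orientation"]).as_matrix()
    psi=np.degrees(np.arctan2(R[1,0],R[0,0]))
    if v: print("t %.2f"%s["t"],"pos",s["tool_pos"].round(4),"psi %.2f"%psi,"q6 %.1f"%np.degrees(s["q"][5]),"F",s["force"].round(1),"T",s["wrist_torque"].round(2),"open %.4f"%s["opening"],"zaxis",R[:,2].round(4))
    return s,R,psi
def to(P,psi=None):
    "roll first, then shift in tool cm"
    s,R,ps=st()
    if psi is not None:
        roll=-((psi-ps+180)%360-180); print("roll %.2f"%roll)
        R=Ro.from_rotvec(R[:,2]*np.radians(roll)).as_matrix()@R
    print("shift cm",(R.T@(np.array(P)-s["tool_pos"])*100).round(2))
E
python3 - <<'E'
from h import *
to([.45,.30,.2],17); to([.447,-.261,.2],17)
E
```

```text
t 0.15 pos [0.1747 0.5736 0.2318] psi 163.05 q6 -4.9 F [-0.1 -0.1  0.2] T [ 0.05 -0.   -0.03] open 0.0932 zaxis [-5.0e-04 -1.3e-03 -1.0e+00]
roll 146.05
shift cm [18.33 34.21  3.21]
t 0.15 pos [0.1747 0.5736 0.2318] psi 163.05 q6 -4.9 F [-0.1 -0.1  0.2] T [ 0.05 -0.   -0.03] open 0.0932 zaxis [-5.0e-04 -1.3e-03 -1.0e+00]
roll 146.05
shift cm [ 1.64 87.77  3.28]
```

{"name": "carry_out", "arguments": {
  "commands": [
    [[0,0,0,7],[0,0,0,7],[0,0,0,7],[0,0,0,7],[0,0,0,7],[0,0,0,7],[0,0,0,7],[0,0,0,7],[0,0,0,7],[0,0,0,7],[0,0,0,7],[0,0,0,7],[0,0,0,7],[0,0,0,7],[0,0,0,7],[0,0,0,7],[0,0,0,7],[0,0,0,7],[0,0,0,7],[0,0,0,7]]
  ],
  "claw": 6
}}

```text
t: 1.82
tool_pos: [0.1748, 0.5737, 0.2322]
orientation: [3.079, 0.618, -0.001]
force: [0.4, 0.0, -0.4]
opening: 0.06
```

```bash
python3 -c "
from h import *
to([.45,.30,.2],17)"
```

```text
t 1.82 pos [0.1748 0.5737 0.2322] psi 22.71 q6 135.5 F [ 0.4  0.  -0.4] T [-0.05  0.08 -0.04] open 0.0600 zaxis [-3.e-04 -7.e-04 -1.e+00]
roll 5.71
shift cm [18.32 34.22  3.23]
```

{"name": "carry_out", "arguments": {
  "commands": [
    [[0,0,0,5.7],[1.83,3.42,0,0],[1.83,3.42,0,0],[1.83,3.42,0,0],[1.83,3.42,0,0],[1.83,3.42,0,0],[1.83,3.42,0,0],[1.83,3.42,0,0],[1.83,3.42,0,0],[1.83,3.42,0,0],[1.83,3.42,0,0],[-1.04,3.35,0,0],[-1.04,3.35,0,0],[-1.04,3.35,0,0],[-1.04,3.35,0,0],[-1.04,3.35,0,0],[-1.04,3.35,0,0],[-1.04,3.35,0,0],[-1.04,3.35,0,0],[-1.04,3.35,0,0]]
  ]
}}

```text
t: 3.48
tool_pos: [0.4516, -0.0152, 0.2326]
orientation: [-3.106, -0.474, -0.0]
force: [0.8, -0.3, 0.4]
opening: 0.0601
```

```bash
python3 -c "
from h import *
to([.447,-.261,.2],17)"
```

```text
t 3.48 pos [ 0.4516 -0.0152  0.2326] psi 17.36 q6 64.2 F [ 0.8 -0.3  0.4] T [-0.04  0.13  0.  ] open 0.0601 zaxis [ 0.  0. -1.]
roll 0.36
shift cm [-7.63 23.37  3.25]
```

{"name": "carry_out", "arguments": {
  "commands": [
    [[-1.06,3.28,0.46,0],[-1.06,3.28,0.46,0],[-1.06,3.28,0.46,0],[-1.06,3.28,0.46,0],[-1.06,3.28,0.46,0],[-1.06,3.28,0.46,0],[-1.06,3.28,0.46,0],[0,0,0,0],[0,0,0,0]]
  ]
}}

```text
t: 4.23
tool_pos: [0.4489, -0.2562, 0.1995]
orientation: [-3.105, -0.469, 0.002]
force: [-0.7, -0.1, -0.8]
opening: 0.0602
```

```bash
python3 -c "
from h import *
to([.447,-.261,.024],17)
p=robot.camera_params('wrist'); im=robot.read_camera('wrist')[:,:,::-1].copy()
cv2.imwrite('pics/w1.png',im)
for a in (-.09,-.029,0,.029,.09):
  d=np.radians(17); print(proj(p,[.447+a*np.cos(d),-.261+a*np.sin(d),.044]))
"
```

```text
t 4.23 pos [ 0.4489 -0.2562  0.1995] psi 17.17 q6 37.4 F [-0.7 -0.1 -0.8] T [-0.02  0.17  0.01] open 0.0602 zaxis [-0.0015  0.0011 -1.    ]
roll 0.17
shift cm [-0.31  0.43 17.55]
[281.85626189 280.09547819]
[282.30085512 228.66886598]
[282.52771061 202.42823038]
[282.76554039 174.91818575]
[283.30536862 112.47563154]
```

View pics/w1.png

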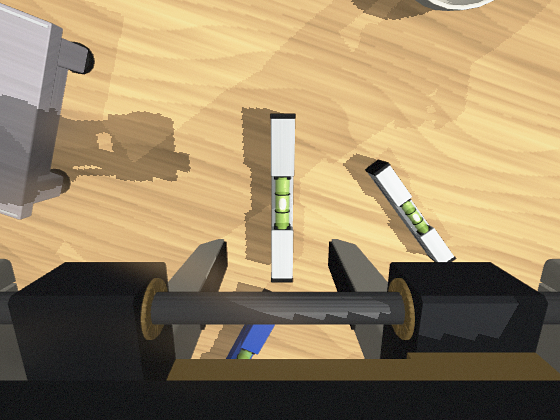

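The wrist view shows the level at rows 114–281, column 283, within 1–2 px of the prediction. I descend and grip.

{"name": "carry_out", "arguments": {
  "commands": [
    [[-0.3,0.43,3,0],[0,0,3.5,0],[0,0,3.5,0],[0,0,3.5,0],[0,0,2.5,0],[0,0,1.2,0],[0,0,0.5,0],[0,0,0,0]]
  ]
}}

```text
t: 4.95
tool_pos: [0.4482, -0.259, 0.0232]
orientation: [-3.105, -0.475, 0.001]
force: [-0.4, 0.2, -0.9]
opening: 0.06
```

{"name": "carry_out", "arguments": {
  "commands": [
    [[0,0,0,0],[0,0,0,0],[0,0,0,0],[0,0,0,0],[0,0,0,0],[0,0,0,0]]
  ],
  "claw": 1.5,
  "grip_force": 30
}}

```text
t: 5.45
tool_pos: [0.4486, -0.2603, 0.024]
orientation: [3.105, 0.473, 0.001]
force: [0.3, -2.0, 2.1]
opening: 0.0249
```

```bash
python3 -c "
from h import *
st()"
```

```text
t 5.45 pos [ 0.4486 -0.2603  0.024 ] psi 17.34 q6 36.9 F [ 0.3 -2.   2.1] T [-0.48 -0.01  0.01] open 0.0249 zaxis [ 9.e-04 -8.e-04 -1.e+00]
```

{"name": "carry_out", "arguments": {
  "commands": [
    [[0,0,-1,0],[0,0,-2,0],[0,0,-3,0],[0,0,-3,0],[0,0,-3,0],[0,0,-3,0],[0,0,0,-7],[0,0,0,-7],[0,0,0,-7],[0,0,0,-7],[0,0,0,-7],[0,0,0,-7],[0,0,0,-7],[0,0,0,-7],[0,0,0,-7],[0,0,0,-6.3],[0,0,0,0],[0,0,0,0]]
  ]
}}

```text
t: 6.95
tool_pos: [0.4479, -0.2597, 0.1735]
orientation: [-2.289, -2.151, 0.0]
force: [-0.6, 0.9, -3.5]
opening: 0.0239
```

```bash
python3 -c "
from h import *
to([.4615,.091,.13],86.7)"
```

```text
t 6.95 pos [ 0.4479 -0.2597  0.1735] psi 86.44 q6 -32.2 F [-0.6  0.9 -3.5] T [-0.04  0.   -0.06] open 0.0239 zaxis [-5.e-04  4.e-04 -1.e+00]
roll -0.26
shift cm [35.09 -0.66  4.36]
```

{"name": "carry_out", "arguments": {
  "commands": [
    [[1.5,0,0,-0.3],[3,-0.06,0,0],[3,-0.06,0,0],[3,-0.06,0,0],[3,-0.06,0,0],[3,-0.06,0,0],[3,-0.06,0,0],[3,-0.06,0,0],[3,-0.06,0,0],[3,-0.06,0,0],[3,-0.06,0,0],[2.5,-0.06,0.5,0],[1,0,1,0],[0,0,1.5,0],[0,0,1,0],[0,0,0,0],[0,0,0,0]]
  ]
}}

```text
t: 8.37
tool_pos: [0.4593, 0.0895, 0.1325]
orientation: [-2.28, -2.159, 0.003]
force: [0.2, 0.6, -3.2]
opening: 0.024
```

```bash
python3 -c "
from h import *
to([.4615,.091,.099],86.7)
for n in ('wrist','scene','top'):
  im=robot.read_camera(n)[:,:,::-1]
  cv2.imwrite('pics/%s2.png'%n,im)
im=cv2.imread('pics/top2.png');cv2.imwrite('pics/a2.png',cv2.resize(im[180:290,110:280],None,fx=4,fy=4,interpolation=cv2.INTER_CUBIC))
"
```

```text
t 8.37 pos [0.4593 0.0895 0.1325] psi 86.86 q6 7.9 F [ 0.2  0.6 -3.2] T [-0.03  0.05  0.04] open 0.0240 zaxis [-2.4e-03 -4.0e-04 -1.0e+00]
roll 0.16
shift cm [0.17 0.22 3.35]
```

View pics/wrist2.png

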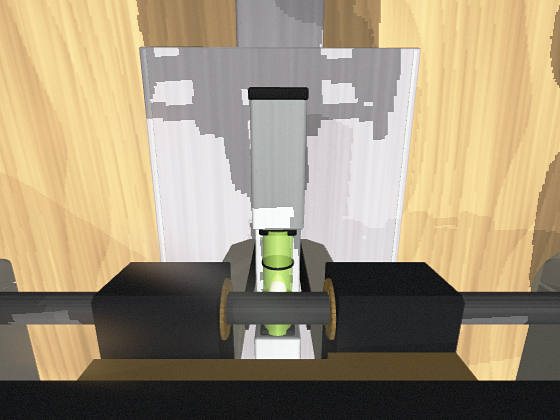

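View pics/scene2.png

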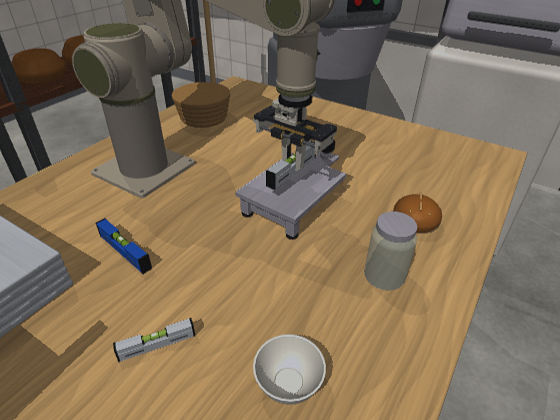

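The level hangs over the shelf with its far cap at (249–308, 92), and the shelf's far edge runs from (140,47) to (420,47). I check the relative offset.

```bash
python3 -c "
from h import *
p=robot.camera_params('wrist')
a,b=plane(p,(140,47),.074),plane(p,(420,47),.074); print(a,b,(a+b)/2)
c,d=plane(p,(249,89),.1525),plane(p,(308,89),.1525); print(c,d,(c+d)/2)
u=np.array([np.cos(np.radians(86.7)),np.sin(np.radians(86.7))])
print('shelf c',(a+b)[:2]/2-.12*u,'level c',(c+d)[:2]/2-.09*u, 'edge ang',np.degrees(np.arctan2(*(b-a)[1::-1])))
st()
"
```

```text
[0.37957266 0.21695172 0.074     ] [0.55797891 0.20742863 0.074     ] [0.46877579 0.21219017 0.074     ]
[0.45331328 0.17827718 0.1525    ] [0.47779498 0.17696657 0.1525    ] [0.46555413 0.17762188 0.1525    ]
shelf c [0.4618681  0.09238916] level c [0.46037336 0.08777111] edge ang -3.055475951699859
t 8.52 pos [0.4609 0.0895 0.1343] psi 86.87 q6 7.9 F [-0.8  0.6 -3. ] T [-0.1   0.03 -0.01] open 0.0234 zaxis [ 0.0012  0.     -1.    ]
```

{"name": "carry_out", "arguments": {
  "commands": [
    [[0.35,0.13,0.5,0],[0,0,0.8,0],[0,0,0.8,0],[0,0,0.5,0],[0,0,0.3,0],[0,0,0.2,0],[0,0,0.1,0],[0,0,0.1,0],[0,0,0,0],[0,0,0,0]]
  ]
}}

```text
t: 9.35
tool_pos: [0.462, 0.0934, 0.1007]
orientation: [2.28, 2.161, 0.001]
force: [0.1, 0.4, -3.8]
opening: 0.0236
```

```bash
python3 -c "
from h import *
st()"
```

```text
t 9.35 pos [0.462  0.0934 0.1007] psi 86.95 q6 8.2 F [ 0.1  0.4 -3.8] T [-0.06  0.07 -0.04] open 0.0236 zaxis [ 5.e-04  0.e+00 -1.e+00]
```

{"name": "carry_out", "arguments": {
  "commands": [
    [[0,0,0.1,0],[0,0,0.1,0],[0,0,0.1,0],[0,0,0,0],[0,0,0,0]]
  ]
}}

```text
t: 9.77
tool_pos: [0.4621, 0.0935, 0.0983]
orientation: [2.279, 2.161, 0.001]
force: [-3.6, -0.2, 5.8]
opening: 0.0236
```

```bash
python3 -c "
from h import *
st()"
```

```text
t 9.77 pos [0.4621 0.0935 0.0983] psi 86.96 q6 8.2 F [-3.6 -0.2  5.8] T [-0.22  0.83  0.  ] open 0.0236 zaxis [ 6.e-04  1.e-04 -1.e+00]
```

{"name": "carry_out", "arguments": {
  "commands": [
    [[0,0,0.1,0],[0,0,0.1,0],[0,0,0,0],[0,0,0,0],[0,0,0,0]]
  ]
}}

```text
t: 10.18
tool_pos: [0.4621, 0.0935, 0.0983]
orientation: [2.279, 2.162, 0.0]
force: [-14.4, -0.5, 24.8]
opening: 0.0233
```

```bash
python3 -c "
from h import *
st()"
```

```text
t 10.18 pos [0.4621 0.0935 0.0983] psi 86.97 q6 8.2 F [-14.4  -0.5  24.8] T [-0.44  2.76 -0.  ] open 0.0233 zaxis [ 5.e-04 -1.e-04 -1.e+00]
```

{"name": "carry_out", "arguments": {
  "commands": [
    [[0,0,-0.15,0],[0,0,-0.1,0]]
  ]
}}

```text
t: 10.35
tool_pos: [0.4622, 0.0935, 0.0985]
orientation: [2.279, 2.161, 0.001]
force: [-0.1, 0.4, -1.8]
opening: 0.0238
```

{"name": "carry_out", "arguments": {
  "commands": [
    [[0,0,0,0],[0,0,0,0],[0,0,0,0],[0,0,0,0],[0,0,-1,0],[0,0,-2,0],[0,0,-3,0],[0,0,-3,0],[0,0,-3,0],[0,0,0,0],[0,0,0,0]]
  ],
  "claw": 6
}}

```text
t: 11.27
tool_pos: [0.4634, 0.0936, 0.221]
orientation: [2.277, 2.159, 0.007]
force: [0.4, -0.1, -1.5]
opening: 0.06
```

```bash
python3 -c "
from h import *
st()
for n in ('wrist','scene','top'):
  p=robot.camera_params(n); im=robot.read_camera(n)[:,:,::-1]
  cv2.imwrite('pics/%s3.png'%n,im)
  if n=='wrist': np.savez('w3',**p)
to([.471,.2557,.17])
"
```

```text
t 11.27 pos [0.4634 0.0936 0.221 ] psi 86.95 q6 8.2 F [ 0.4 -0.1 -1.5] T [-0.05  0.09  0.05] open 0.0600 zaxis [ 5.3e-03  5.0e-04 -1.0e+00]
t 11.42 pos [0.461  0.0933 0.2168] psi 86.95 q6 8.2 F [-0.2  0.3 -0.5] T [-0.08  0.11  0.03] open 0.0601 zaxis [-2.e-03 -2.e-04 -1.e+00]
shift cm [16.27  0.14  4.67]
```

View pics/wrist3.png

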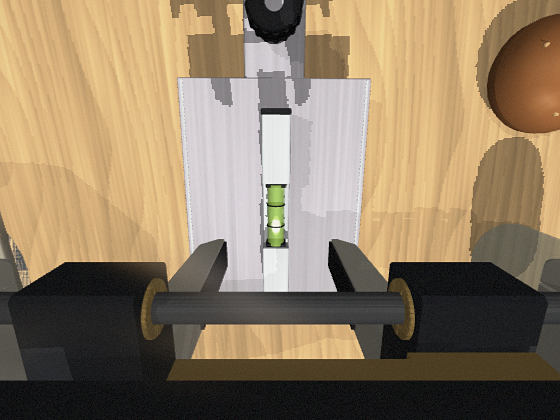

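The level lies centred along the shelf. The vial spans rows 185–247, with the bubble near row 230, towards the -y end, so the foot end is low. I zoom in.

```bash
cat >> h.py <<'E'
def zoom(im,x,y,w,h,k,out): cv2.imwrite(out,cv2.resize(im[y:y+h,x:x+w],None,fx=k,fy=k,interpolation=cv2.INTER_CUBIC))
E
python3 -c "
from h import *
im=cv2.imread('pics/wrist3.png'); zoom(im,240,175,75,80,7,'pics/z3.png')
"
```

```text
(no output)
```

View pics/z3.png

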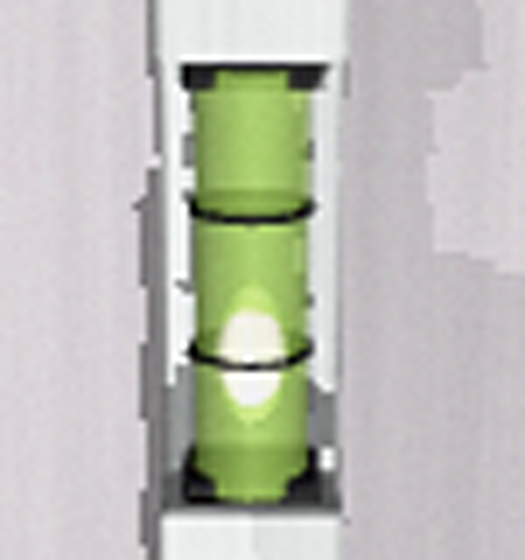

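```bash
python3 -c "
from h import *
p=dict(np.load('w3.npz'))
im=cv2.imread('pics/wrist3.png'); zoom(im,225,0,100,60,7,'pics/z3b.png')
print(plane(p,(275,5),.121)); print(proj(p,[.471,.2557,.121]),proj(p,[.471,.2557,.093]))
"
```

```text
[0.4700578  0.25392475 0.121     ]
[276.15335217   2.16600817] [276.10113752  16.14635444]
```

View pics/z3b.png

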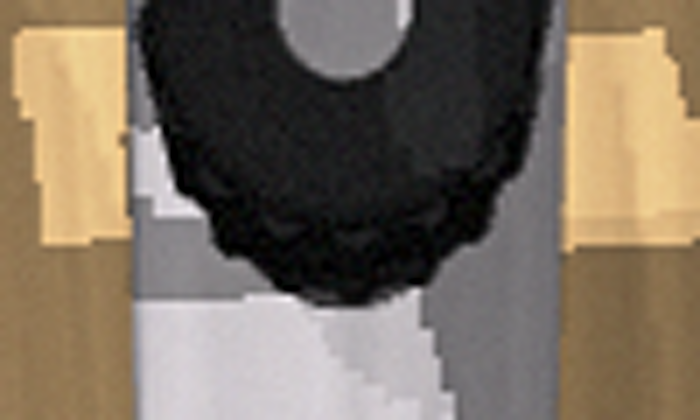

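{"name": "carry_out", "arguments": {
  "commands": [
    [[2,0.0,0,0],[3.5,0.02,0,0],[3.5,0.02,0,0],[3.5,0.02,0,0],[2.5,0,0,0],[1.25,0,0,0],[0,0,0,-7],[0,0,0,-7],[0,0,0,-7],[0,0,0,-7],[0,0,0,-7],[0,0,0,-7],[0,0,0,-7],[0,0,0,-7],[0,0,0,-7],[0,0,0,-7],[0,0,0,-7],[0,0,0,-7],[0,0,0,-7],[0,0,0,-7]]
  ]
}}

```text
t: 13.08
tool_pos: [0.4704, 0.2546, 0.2165]
orientation: [0.144, -3.136, 0.002]
force: [0.8, 0.5, 0.1]
opening: 0.0601
```

{"name": "carry_out", "arguments": {
  "commands": [
    [[0,0,0.5,-7],[0,0,0.5,-7],[0,0,0.5,-7],[0,0,0.5,-7],[0,0,0.5,-7],[0,0,0.5,-7],[0,0,0.5,-7],[0,0,0.5,-7],[0,0,0.5,-7],[0,0,0,0],[0,0,0,0]]
  ]
}}

```text
t: 14.0
tool_pos: [0.4703, 0.2548, 0.1717]
orientation: [1.749, -2.607, -0.0]
force: [0.5, 1.4, 0.1]
opening: 0.0599
```

```bash
python3 -c "
from h import *
to([.4703,.256,.110])"
```

```text
t 14.00 pos [0.4703 0.2548 0.1717] psi -112.29 q6 -134.7 F [0.5 1.4 0.1] T [0.05 0.05 0.01] open 0.0599 zaxis [-0.0023 -0.0012 -1.    ]
shift cm [-0.12  0.04  6.17]
```

{"name": "carry_out", "arguments": {
  "commands": [
    [[-0.11,0.04,1.5,0],[0,0,2,0],[0,0,1.5,0],[0,0,0.8,0],[0,0,0.4,0],[0,0,0,0],[0,0,0,0]]
  ]
}}

```text
t: 14.58
tool_pos: [0.4715, 0.2569, 0.1116]
orientation: [-1.754, 2.606, -0.0]
force: [-0.5, -0.4, 0.7]
opening: 0.06
```

```bash
python3 -c "
from h import *
st()
im=robot.read_camera('wrist')[:,:,::-1]
cv2.imwrite('pics/w4.png',im)
im=robot.read_camera('scene')[:,:,::-1];zoom(im,230,70,160,120,5,'pics/s4.png')"
```

```text
t 14.58 pos [0.4715 0.2569 0.1116] psi -112.12 q6 -134.8 F [-0.5 -0.4  0.7] T [ 0.1  -0.    0.06] open 0.0600 zaxis [ 6.e-04  3.e-04 -1.e+00]
```

View pics/w4.png

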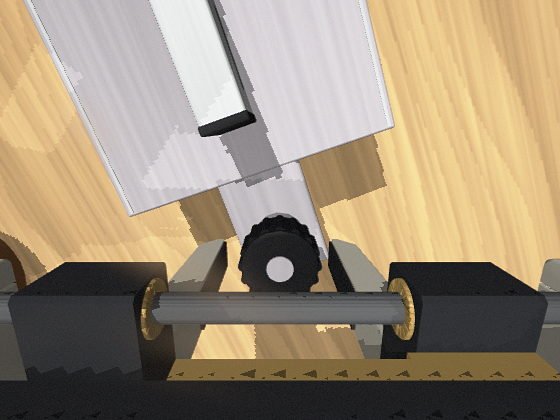

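View pics/s4.png

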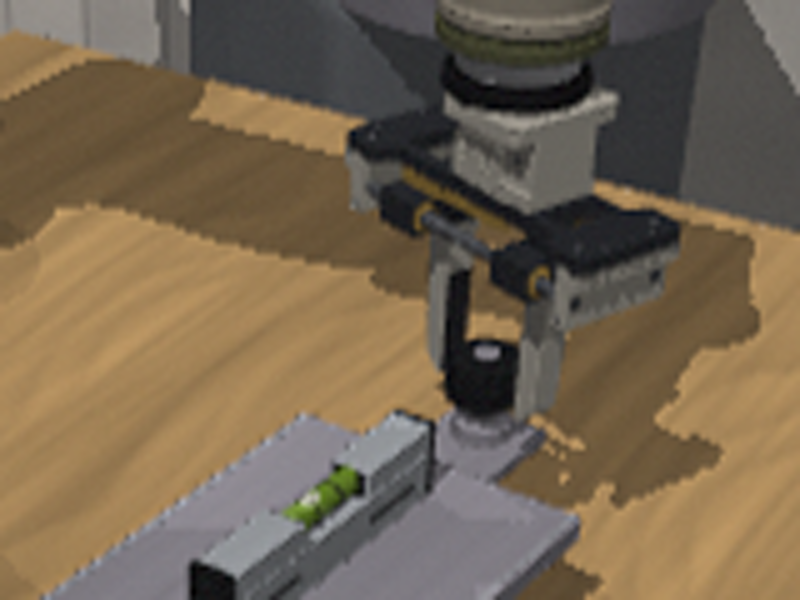

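```bash
python3 -c "
from h import *
s,R,psi=st(); p=robot.camera_params('wrist')
a=plane(p,(280,268),.121); print(a, R.T@(a-s['tool_pos'])*100)"
```

```text
t 14.68 pos [0.4719 0.2571 0.1122] psi -112.09 q6 -134.8 F [-0.2  0.3  0. ] T [0.12 0.11 0.03] open 0.0600 zaxis [ 1.8e-03  8.0e-04 -1.0e+00]
[0.46939118 0.25724166 0.121     ] [ 0.08129092  0.23204978 -0.87742382]
```

{"name": "carry_out", "arguments": {
  "commands": [
    [[0.06,0.15,0.1,0],[0,0,0,0]]
  ]
}}

```text
t: 14.85
tool_pos: [0.4696, 0.257, 0.1105]
orientation: [-1.755, 2.605, -0.0]
force: [-0.7, -0.2, 0.2]
opening: 0.0598
```

{"name": "carry_out", "arguments": {
  "commands": [
    [[0,0,0,0],[0,0,0,0],[0,0,0,0],[0,0,0,0],[0,0,0,0]]
  ],
  "claw": 3.2,
  "grip_force": 30
}}

```text
t: 15.27
tool_pos: [0.4701, 0.2566, 0.1101]
orientation: [-1.755, 2.605, -0.001]
force: [4.6, -1.3, -1.2]
opening: 0.0415
```

```bash
python3 -c "
from h import *
st()"
```

```text
t 15.27 pos [0.4701 0.2566 0.1101] psi -112.06 q6 -134.8 F [ 4.6 -1.3 -1.2] T [-0.04 -0.49 -0.  ] open 0.0415 zaxis [ 1.2e-03 -1.0e-04 -1.0e+00]
```

{"name": "carry_out", "arguments": {
  "commands": [
    [[0,0,0,7],[0,0,0,7],[0,0,0,7],[0,0,0,7],[0,0,0,7],[0,0,0,7],[0,0,0,7],[0,0,0,7],[0,0,0,7],[0,0,0,7],[0,0,0,7],[0,0,0,7],[0,0,0,7],[0,0,0,7],[0,0,0,7],[0,0,0,7],[0,0,0,7],[0,0,0,7]]
  ]
}}

```text
t: 16.77
tool_pos: [0.4702, 0.2551, 0.1101]
orientation: [1.532, 2.74, -0.003]
force: [3.5, -8.9, 0.8]
opening: 0.0413
```

```bash
python3 -c "
from h import *
st()
im=robot.read_camera('scene')[:,:,::-1]; cv2.imwrite('pics/s5f.png',im); zoom(im,265,140,70,60,10,'pics/s5.png')"
```

```text
t 16.77 pos [0.4702 0.2551 0.1101] psi 121.58 q6 -8.4 F [ 3.5 -8.9  0.8] T [-1.54 -0.62  0.17] open 0.0413 zaxis [ 0.0011 -0.0028 -1.    ]
```

View pics/s5.png

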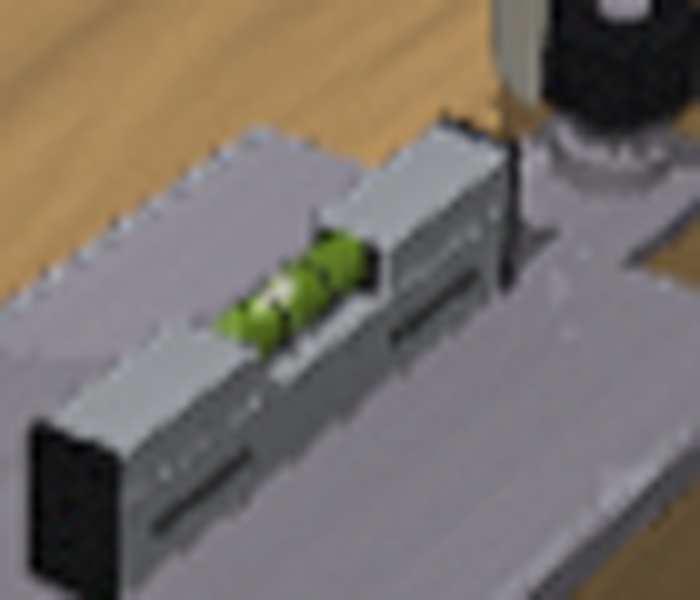

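{"name": "carry_out", "arguments": {
  "commands": [
    [[-0.1,-0.03,0,7],[0,0,0,7],[0,0,0,7],[0,0,0,7],[0,0,0,7],[0,0,0,7],[0,0,0,7],[0,0,0,7],[0,0,0,7],[0,0,0,7],[0,0,0,7],[0,0,0,7],[0,0,0,7],[0,0,0,7],[0,0,0,0],[0,0,0,0],[0,0,0,0],[0,0,0,0],[0,0,0,0],[0,0,0,0]]
  ]
}}

```text
t: 18.48
tool_pos: [0.469, 0.2554, 0.1101]
orientation: [3.072, 0.655, -0.003]
force: [-4.3, -3.6, 4.9]
opening: 0.0416
```

```bash
python3 -c "
from h import *
st()
im=robot.read_camera('scene')[:,:,::-1]; cv2.imwrite('pics/s6f.png',im); zoom(im,280,155,30,25,20,'pics/s6.png')"
```

```text
t 18.48 pos [0.469  0.2554 0.1101] psi 24.06 q6 89.0 F [-4.3 -3.6  4.9] T [-0.71  0.8  -0.16] open 0.0416 zaxis [-0.0017 -0.001  -1.    ]
```

View pics/s6.png

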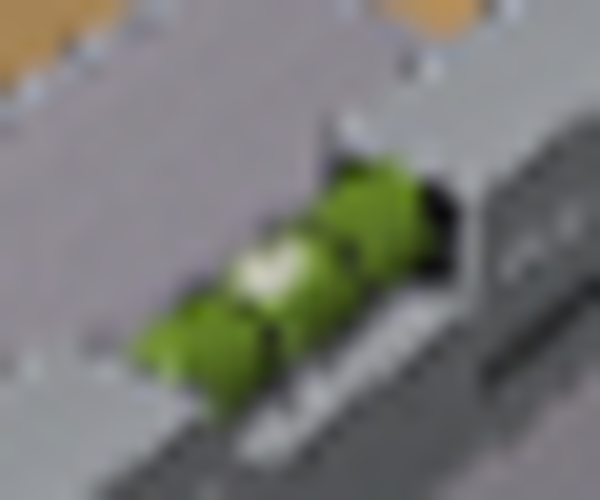

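{"name": "carry_out", "arguments": {
  "commands": [
    [[0,0,0,7],[0,0,0,7],[0,0,0,7],[0,0,0,7],[0,0,0,0]]
  ]
}}

```text
t: 18.95
tool_pos: [0.4689, 0.2558, 0.11]
orientation: [3.139, -0.118, -0.003]
force: [-4.7, -1.8, 5.3]
opening: 0.0415
```

{"name": "carry_out", "arguments": {
  "commands": [
    [[0,0,0,0],[0,0,0,0],[0,0,0,0],[0,0,-1,0],[0,0,-2,0],[0,0,-3,0],[0,0,-3,0],[0,0,-2,0],[0,0,0,0]]
  ],
  "claw": 6
}}

```text
t: 19.7
tool_pos: [0.4724, 0.257, 0.2267]
orientation: [-3.136, 0.109, -0.013]
force: [1.2, 0.3, 0.4]
opening: 0.0598
```

```bash
python3 -c "
from h import *
to([.4615,.0925,.22],-3.3)
to([.4615,.0925,.22],176.7)"
```

```text
t 19.70 pos [0.4724 0.257  0.2267] psi -3.99 q6 117.1 F [1.2 0.3 0.4] T [ 0.01  0.13 -0.01] open 0.0598 zaxis [ 0.0087  0.0038 -1.    ]
roll -0.69
shift cm [-0.15 16.49  0.6 ]
t 19.70 pos [0.4724 0.257  0.2267] psi -3.99 q6 117.1 F [1.2 0.3 0.4] T [ 0.01  0.13 -0.01] open 0.0598 zaxis [ 0.0087  0.0038 -1.    ]
roll 179.31
shift cm [  0.15 -16.49   0.6 ]
```

{"name": "carry_out", "arguments": {
  "commands": [
    [[0,2,0,-0.7],[0,3.3,0,0],[0,3.3,0,0],[0,3.3,0,0],[0,3,0,0],[0,1.5,0,0],[0,0,0,0],[0,0,0,0],[0,0,0,0],[0,0,0,0]]
  ],
  "claw": 9.3
}}

```text
t: 20.53
tool_pos: [0.4599, 0.0931, 0.2199]
orientation: [-3.14, 0.09, 0.0]
force: [-0.1, 0.5, 0.4]
opening: 0.0931
```

```bash
python3 -c "
from h import *
s,R,psi=st(); p=robot.camera_params('wrist')
im=robot.read_camera('wrist')[:,:,::-1]; cv2.imwrite('pics/w7.png',im)
np.savez('w7',**p)
to([.4615,.0925,.135],-3.3)"
```

```text
t 20.53 pos [0.4599 0.0931 0.2199] psi -3.27 q6 98.4 F [-0.1  0.5  0.4] T [0.02 0.17 0.01] open 0.0931 zaxis [-2.e-04  3.e-04 -1.e+00]
t 20.58 pos [0.4599 0.0931 0.2199] psi -3.26 q6 98.4 F [ 0.3 -0.1  0.4] T [-0.02  0.15  0.  ] open 0.0932 zaxis [-2.e-04  2.e-04 -1.e+00]
roll 0.04
shift cm [0.17 0.05 8.49]
```

View pics/w7.png

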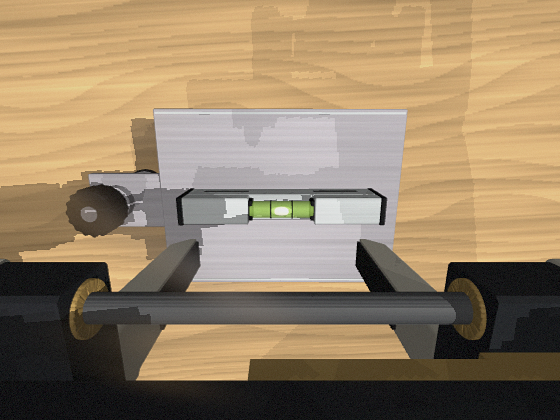

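```bash
python3 -c "
from h import *
im=cv2.imread('pics/w7.png'); zoom(im,235,190,92,40,8,'pics/z7.png')
p=dict(np.load('w7.npz'))
a,b=plane(p,(178,207),.119),plane(p,(385,207),.119); print(a,b,(a+b)/2)
"
```

```text
[0.47025344 0.17984116 0.119     ] [0.46024295 0.00068242 0.119     ] [0.46524819 0.09026179 0.119     ]
```

View pics/z7.png

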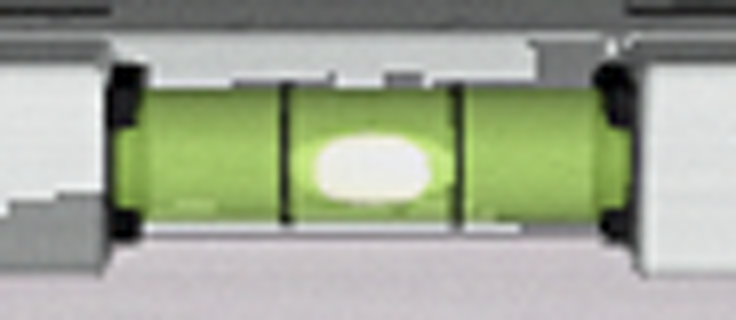

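The lines are at 286 and 458 (mid 372) and the bubble spans 313–430 (mid 371.5), so it is centred. Next I find the centre of the level's top for the straddling press.

```bash
python3 -c "
from h import *
p=dict(np.load('w7.npz'))
for v in (195.5,223.5): print(plane(p,(281,v),.119))
C=plane(p,(281.5,209.5),.119); print(C)
to([C[0],C[1],.145],-3.3)"
```

```text
[0.47544479 0.09011791 0.119     ]
[0.450307   0.09145153 0.119     ]
[0.46300692 0.09034278 0.119     ]
t 20.58 pos [0.4599 0.0931 0.2199] psi -3.26 q6 98.4 F [ 0.3 -0.1  0.4] T [-0.02  0.15  0.  ] open 0.0932 zaxis [-2.e-04  2.e-04 -1.e+00]
roll 0.04
shift cm [0.33 0.26 7.49]
```

{"name": "carry_out", "arguments": {
  "commands": [
    [[0.25,0.25,1.5,0],[0,0,2.5,0],[0,0,2,0],[0,0,1.2,0],[0,0,0.6,0],[0,0,0.3,0],[0,0,0,0],[0,0,0,0],[0,0,0,0]]
  ]
}}

```text
t: 21.33
tool_pos: [0.4631, 0.0896, 0.1402]
orientation: [-3.14, 0.092, -0.003]
force: [0.0, -0.5, -0.0]
opening: 0.0932
```

```bash
python3 -c "
from h import *
s,R,psi=st()
im=robot.read_camera('wrist')[:,:,::-1]; cv2.imwrite('pics/w8.png',im)"
```

```text
t 21.33 pos [0.4631 0.0896 0.1402] psi -3.34 q6 98.1 F [ 0.  -0.5 -0. ] T [ 0.    0.14 -0.04] open 0.0932 zaxis [ 2.1e-03  2.0e-04 -1.0e+00]
```

View pics/w8.png

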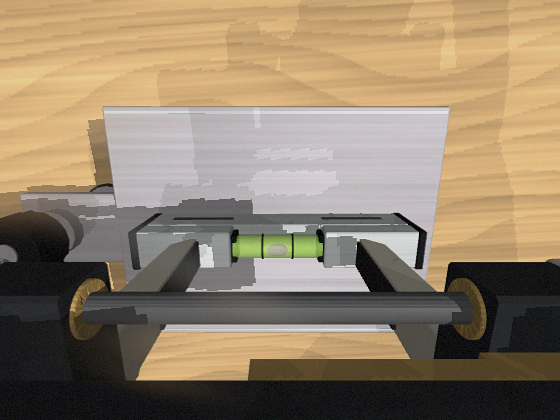

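{"name": "carry_out", "arguments": {
  "commands": [
    [[0,0,0.3,0],[0,0,0.2,0],[0,0,0.1,0],[0,0,0.1,0],[0,0,0,0],[0,0,0,0]]
  ]
}}

```text
t: 21.88
tool_pos: [0.4627, 0.0894, 0.1333]
orientation: [3.14, -0.092, 0.002]
force: [-3.8, -0.7, 10.9]
opening: 0.0932
```

{"name": "carry_out", "arguments": {
  "commands": [
    [[0,0,0.1,0],[0,0,0,0],[0,0,0,0]]
  ]
}}

```text
t: 22.13
tool_pos: [0.4631, 0.0894, 0.1333]
orientation: [-3.14, 0.092, -0.003]
force: [-6.8, -1.8, 17.6]
opening: 0.0929
```

```bash
python3 -c "
from h import *
s,R,psi=st()"
```

```text
t 22.13 pos [0.4631 0.0894 0.1333] psi -3.35 q6 98.1 F [-6.8 -1.8 17.6] T [-0.23  1.52 -0.  ] open 0.0929 zaxis [ 0.0021 -0.     -1.    ]
```

{"name": "carry_out", "arguments": {
  "commands": [
    [[-0.06,0,0.1,0],[0,0,0,0],[0,0,0,0],[0,0,0,0],[0,0,0,0],[0,0,0,0]]
  ]
}}

```text
t: 22.63
tool_pos: [0.4631, 0.0894, 0.1333]
orientation: [3.14, -0.092, 0.006]
force: [-8.9, -2.1, 24.4]
opening: 0.0929
```

```bash
python3 -c "
from h import *
s,R,psi=st()"
```

```text
t 22.63 pos [0.4631 0.0894 0.1333] psi -3.35 q6 98.1 F [-8.9 -2.1 24.4] T [-0.31  1.82 -0.01] open 0.0929 zaxis [ 3.5e-03 -1.0e-04 -1.0e+00]
```

{"name": "carry_out", "arguments": {
  "commands": [
    [[-0.08,0,0.05,0],[0,0,0,0],[0,0,0,0],[0,0,0,0],[0,0,0,0],[0,0,0,0],[0,0,0,0],[0,0,0,0],[0,0,0,0],[0,0,0,0],[0,0,0,0],[0,0,0,0],[0,0,0,0],[0,0,0,0],[0,0,0,0],[0,0,0,0],[0,0,0,0],[0,0,0,0]]
  ]
}}

```text
t: 24.13
tool_pos: [0.4627, 0.0894, 0.1332]
orientation: [3.14, -0.092, 0.007]
force: [-8.2, -2.1, 24.9]
opening: 0.0927
```

```bash
python3 -c "
from h import *
s,R,psi=st()
im=robot.read_camera('wrist')[:,:,::-1].copy(); cv2.imwrite('pics/w9.png',im); zoom(im,220,220,110,50,7,'pics/z9.png')
im=robot.read_camera('scene')[:,:,::-1].copy(); cv2.imwrite('pics/s9.png',im)
st()"
```

```text
t 24.13 pos [0.4627 0.0894 0.1332] psi -3.35 q6 98.1 F [-8.2 -2.1 24.9] T [-0.46  1.73 -0.06] open 0.0927 zaxis [ 4.4e-03 -2.0e-04 -1.0e+00]
t 24.23 pos [0.4627 0.0894 0.1332] psi -3.35 q6 98.1 F [-7.8 -1.4 25.5] T [-0.44  1.64  0.01] open 0.0928 zaxis [ 4.3e-03 -2.0e-04 -1.0e+00]
```

View pics/w9.png

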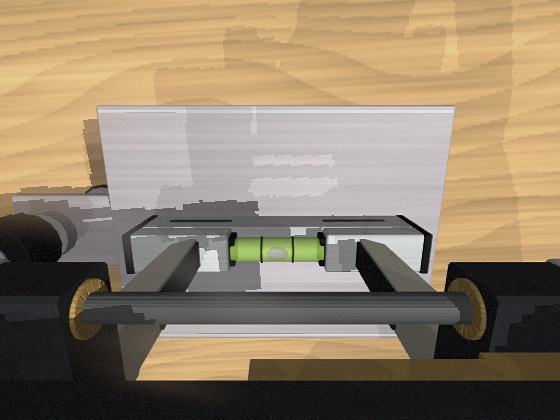

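View pics/z9.png

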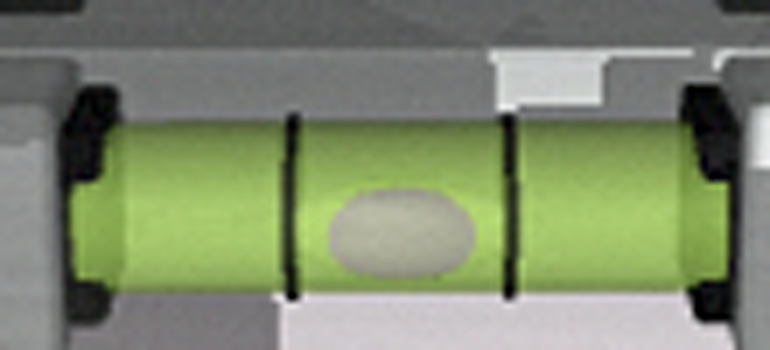

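View pics/s9.png

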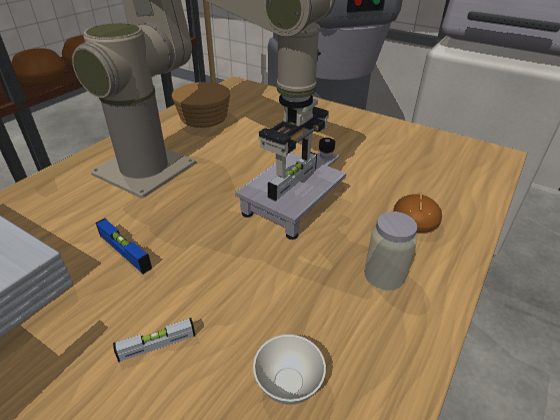

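Pressing at about 25 N, the lines are at 291 and 510 (mid 400.5) and the bubble spans 327–475 (mid 401), so it is centred. The level lies midway on the shelf, and the loaf, jar and bowl are untouched. I hand it in.

```bash
python3 -c "
from h import *
print(robot.close_job())"
```

```text
the job is handed in; nothing more can be done
None
```

The shelf is level and the job is handed in at about 24 s, with the arm still pressing the spirit level down and the bubble centred.

**Placing:** I picked up the larger silver level, set it lengthwise along the middle of the shelf and pressed it flat at about 25 N. The bubble then stood about 9 mm off centre, so the foot end was low.

**Turning:** I gripped the knob and turned it about 252° clockwise in one grip.

**Pressing:** I pressed down with both open fingertips, one on each top block.

**Last checks:**
- **Bubble:** it was within about 0.1 mm of the midpoint of the lines, in the wrist view while pressing. Before the press it had measured the same.
- **Force:** about 25 N down, with a sideways push of about 8 N from the arm's give. The level had not slid.
- **Placement:** the level was within about 2 mm of the shelf's middle.
- **Other things:** the loaf, jar, bowl and look-alike levels were where they started.

No check failed or disagreed. The knob position differed by 1 to 2 mm between views, and I corrected the grip for it.

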